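# Tip the junction box onto the welding fixture and press it home

### The arm

A 7-joint arm with a two-finger parallel gripper is mounted at the origin on the work surface. World frame = base frame: x ahead of the robot, y to its left, z up, the work surface at z = 0. Lengths are in m, angles in rad, forces in N, time in s.
With the tool pointing down it reaches from about 0.425 to 0.925 m from the base axis. Payload 6.8 kg.
Tool frame: the origin (TCP) lies at the very end of the fingers, on their centre line; the grasp point (between the pads) lies 19 mm behind it; x points along the fingers, y is the direction in which the jaws open and shut, and the axes are right-handed (so a half turn about x gives the same grasp; the last joint's range is limited). The gripper opens to 85 mm and grips with 20 to 120 N. Pads are 22 mm wide; open, the fingers measure 114 mm over their backs; the gripper's body (76 mm by 85 mm) begins 54 mm behind the grasp point. The pads swing forward as they close: fully open they stand 13 mm farther back than shut.
Start: joints at [-1.424, 0.477, 0.022, 1.555, -0.011, 1.109, -0.083], TCP at [0.17, 0.653, 0.194] pointing down, gripper open.
Joint ranges: [-2.96, 2.96], [-0.34, 2.1], [-1.41, 1.46], [0.24, 2.44], [-1.37, 4.51], [0.17, 1.92], [-2.96, 2.96]. Speed limits (rad/s): [2.39, 2.39, 3.14, 3.14, 3.14, 3.14, 3.14].

### API

Orientations are given as a 3x3 rotation matrix whose columns are the frame's x, y, z axes.
In Python, from station import r, imaging, job gives the robot as it stands.
- The arm moves only by the shell command python3 -m handwheel 'ROWS'. ROWS is JSON, a list of rows, each a list of 3 entries, a list of its own where there are three numbers: the shift along the tool's x, y, z in units of 0.025 m (1.0 is 0.025 m), then the turn, a rotation vector about the tool's x, y, z in units of 0.1 rad (1.0 is 0.1 rad), then the closure in counts, from 0 (fully open) to 255 (shut). In form: [[[dx, dy, dz], [ax, ay, az], fingers], ...]. A call has 1 to 12 rows; each row shifts and turns the commanded pose from where the row before left it, along the tool's axes as they then stand; what a row does not reach is not made up. A row lasts 1/10 s, in which the tool goes at most 50 mm and 8.59 degrees, less where a joint would pass 70% of its speed; a pose out of reach is approached as far as the arm can. A call with a number of a shift or a turn outside -1 to 1 is refused whole. A call with a gripper value outside its range is refused whole. The fingers move at their own pace and stop on an object; the grip force is fixed at half the most. Time passes only in rows, so rows that do not move let the fingers close. It gives the time, the measured TCP pose, the force and the opening at its end, in the units of the state.
- r.read_state(): the state, without advancing time (a new reading comes with each control period).
- imaging.grab_frame(name): name is "scene" or "side" or "wrist"; returns (picture, depth): 420x560x3 uint8, blue, green, red; 420x560 float32, m along the optical axis (not along the pixel's ray), 0 where there is no reading.
- imaging.get_calibration(name): a dict with "camera_matrix" (3x3 intrinsics, pixels), "pose" (4x4, takes a point from camera to world coordinates); the wrist camera has in their place "mount" (4x4, takes a point from camera to tool coordinates, whose origin is the TCP and whose axes are the tool frame's). Camera axes: x right, y up, looking along -z (the intrinsics and any distortion apply to the point x, -y, -z); pixel columns grow to the right and rows downward; lengths in m; the calibration is good to about 2 mm. A picture is of the moment at which its call begins: read the wrist's pose just before it. get_calibration takes no time and is no camera call.
- job.close_job(): hands the job in, once; it reports no verdict.
Trained networks look in the newest picture that a camera, given by its name, has taken for a name from the list of things; names that differ only in an ending like _2 or _b are one class to them, and where a whole thing is asked for, a point or a joint stands for the part that bears it (a point fixed in the world has none). Each returns a list of dicts, best first, with "score" (0 to 1); they miss things now and then, are a little off and sometimes report something else, mostly with a low value. They report only what shows in the picture. A call takes as long as a camera call. They do not tell look-alikes from the thing itself.
- imaging.search_frame(name, camera): "box" ([centre column, centre row, width, height] in pixels, round what is visible of it).
- imaging.regions_of(name, camera): "region" (420x560 bool, what is visible of it) and "box" ([centre column, centre row, width, height] in pixels, round what is visible of it).
The state is a dict: "time": time; "qpos": joint angles; "joint_velocities": joint speeds; "joint_efforts": joint torques, N m; "eef_pos": TCP position; "ee_rot": TCP orientation; "force": force on the tool from outside, world axes, zero at the start; "torque": the same for the moment, N m; "opening": finger opening in m.
Only numpy, scipy, OpenCV 4.12 (cv2) and the standard library are available. Lean on these libraries where they do the work, as an engineer would, in place of code of your own. Each camera call takes 0.05 s, during which the arm holds its last target. There are 200 camera calls.

### The job

Get the sheet-steel junction box ready for its cover weld. Push it up to the edge of the fixture plate, then, pushing high on its cover side and going up and over with it, ease it over that edge so that it lies on the plate cover up; do not throw it over. Then slide it square against the two back stops and press it home with about 10 N, and after that slide it along them and press it home just as firmly against the side stop, never pushing harder than 30 N on the box or the stops and leaving the things lying about where they are.

Things in the scene. Friction and masses are not known exactly. Their poses are not given: they have to be found in the camera images.
- box_centre (a point): Centre of the closed sheet-steel junction box: 100 (own x) x 120 (own y) x 130 mm (own z, its height), 0.5 to 0.9 kg, too big to grasp. It starts upright, 25 to 50 mm short of the plate's near edge, skewed by up to 9 degrees. Own z is up; own +x points to the plate; the tacked-on cover is on its -x side. Lying cover up, own x points straight down and own z along the plate's +x.
- box: The same box; its origin is the centre of its foot (underside as it starts), 65 mm from box_centre along own -z. Pushed low it slides. Pushed high with its foot at the plate's edge (2 to 8 N) it turns about that edge: the face rises and then comes down, and a pusher that does not go up and over with it jams. Past about 45 degrees it leans on the edge, foot slipping back, and at about 60 it settles onto the plate by itself.
- plate: Dark steel fixture plate fixed on the table, 260 (own x) x 280 (own y) x 18 mm. Origin: centre of its underside, on the table. The edge to tip the box over is its near edge at own x = -130 mm; the box goes over towards own +x. Home for the lying box: its leading end at plate x = 40 mm (centre at x = -25, 68 mm above the table). Steel on steel, friction about 0.5 to 0.7.
- back_stops: Two rigid round stop bolts (blue collar, steel head), 28 mm across, 52 mm tall above the plate, fixed at plate x = 54 mm, y = +40 and -40 mm: their near sides are at x = 40 mm. Origin: plate's centre, on its top.
- side_stop: The side stop: blue block, 28 (own x) x 26 (own y) x 48 mm tall, fixed on the plate at x of -30 to -20 mm and y of either +110 to +122 or -122 to -110 mm (on the other side lies a blue hole plug, 3 mm high, of no use). A 12 mm threaded brass rod runs through it along plate y, 30 mm above the plate; the box's flank goes against its end. Origin: centre of its foot, on the plate's top.
- side_stop_axis (a point): Point in the side stop's block on the block's upright axis, at the rod's height. The rod's end towards the box is 19 to 31 mm from this point: it is set afresh each time and not measured, so feel for it. It is tight in the block and does not move. (In the rules, stop_rod is the middle of the rod, 25 mm from either end.)
- angle_magnet: Bystander: small red triangular welding magnet, 55 x 55 x 14 mm, lying on the plate behind the back stops. Origin: centre of its underside.
- spare_stop: Bystander: spare stop bolt standing loose on the table to the right, 28 mm across, 52 mm tall. Origin: centre of its foot.
- spray_can: Bystander: green spray can, 52 mm across, 150 mm tall, on the right. Origin: centre of its foot.
- wrench: Bystander: steel wrench 170 mm long lying on the right. Origin: below its middle.
- slag_hammer: Bystander: slag hammer with yellow head, 220 mm long, lying on the right. Origin: where handle and shank meet, on the table.
- wire_brush: Bystander: wooden wire brush, 240 mm long, lying on the left at the back. Origin: on the table below its middle.
- coupon: Bystander: flat steel weld coupon 160 x 50 x 8 mm lying on the left. Origin: centre of its underside.
There are look-alikes about, which are no part of the job. What is shaped like the box but blue or green is not meant.

How it is judged:
On the way, in this order (a step that is already met when the one before it is completed fails the run):
1. the box lies on the plate on its side, cover up (angle between box_centre's own x axis and vertical above 3.09 rad and z of box_centre in the frame of plate between 0.064 and 0.072 m), for 0.2 s.
2. it is pressed home, square, against the back stops (all of step 1 and angle between the z axis of box_centre and the x axis of plate, either way round below 0.03 rad and x of box_centre in the frame of plate between -0.028 and -0.022 m and contact force between box and back_stops above 3 N), for 0.2 s.
3. it is pressed home against the side stop (all of step 1 and angle between the z axis of box_centre and the x axis of plate, either way round below 0.03 rad and x of box_centre in the frame of plate between -0.028 and -0.022 m and y of stop_rod in the frame of box_centre between -0.088 and 0.088 m and contact force between box and side_stop above 3 N), for 0.2 s.
At the end, for the whole second after the job is handed in: The box lies still on the plate, cover up and level, square to it (within 1.7 degrees), its leading end within 3 mm of the two back stops and its flank within 3 mm of the end of the side stop's rod (all of step 1 and angle between the z axis of box_centre and the x axis of plate, either way round below 0.03 rad and x of box_centre in the frame of plate between -0.028 and -0.022 m and y of stop_rod in the frame of box_centre between -0.088 and 0.088 m and linear speed of box below 0.01 m/s); the robot touches nothing.
It fails at once if the box is pushed, or pressed on a stop, with over 30 N (contact force between any of the fingers, the arm, back_stops, side_stop and box above 30 N).
It fails at once if the box is thrown over (turned at over 8 rad/s; going over by itself it reaches about 5) (angular speed of box above 8 rad/s).
It fails at once if a bystander is shifted by over 15 mm (distance of any of angle_magnet, spare_stop, spray_can, wrench, slag_hammer, wire_brush, coupon from where it was at the start of the episode above 0.015 m).
It also fails if it takes over 70 s, if anything falls off the work surface, if the arm or the gripper's body presses on something with over 40 N, if the wrist force passes 120 N, or if a joint passes its speed limit or range.

## Working session

There is one attempt and no reset: what is moved stays moved. The work goes in short steps, Python scripts to look and compute and a shell command to move; the robot and the scene stay as the last step left them, time stands still between calls to the robot, and variables do not carry over. Pictures are saved under pics/ and viewed, about 8 in all and at most 12, crops included, and the job is handed in when it is done.

```bash
ls; mkdir -p pics; cat > h.py <<'E'
import numpy as np, cv2
from station import r, imaging, job
np.set_printoptions(precision=4,suppress=True)
def pts(name,depth,mask=None):
    c=imaging.get_calibration(name);K=np.array(c["camera_matrix"])
    if "pose" in c: T=np.array(c["pose"])
    else:
        s=r.read_state();T=np.eye(4);T[:3,:3]=s["ee_rot"];T[:3,3]=s["eef_pos"];T=T@np.array(c["mount"])
    v,u=np.nonzero((depth>0)&(mask if mask is not None else True));d=depth[v,u]
    P=np.c_[(u-K[0,2])/K[0,0]*d,-(v-K[1,2])/K[1,1]*d,-d]
    return P@T[:3,:3].T+T[:3,3],u,v
E
python3 - <<'E'
from h import *
s=r.read_state();print(s)
for n in("scene","side"):
    im,d=imaging.grab_frame(n);cv2.imwrite(f"pics/{n}0.png",im);np.save(f"pics/{n}0.npy",d);c=imaging.get_calibration(n);print(n,c)
    for k in("box","plate","back_stops","side_stop"):
        for o in imaging.regions_of(k,n)[:3]:
            P,u,v=pts(n,d,o["region"]);
            if len(P): print(k,round(o["score"],2),np.round(o["box"]),np.percentile(P,[2,50,98],axis=0).round(3).tolist())
E
```

```text
pics
{'time': 0.0, 'qpos': array([-1.4241,  0.4778,  0.0223,  1.5565, -0.0115,  1.1093, -0.0831]), 'joint_velocities': array([-0.0009,  0.0002, -0.001 , -0.0011,  0.0002,  0.0018, -0.0003]), 'joint_efforts': array([ -0.0013, -59.6444,   1.6075, -28.1207,   0.0124,   0.0092,
        -0.    ]), 'eef_pos': array([0.17  , 0.6526, 0.1926]), 'ee_rot': array([[-0.0003,  0.2521,  0.9677],
       [-0.0018,  0.9677, -0.2521],
       [-1.    , -0.0018,  0.0001]]), 'force': array([ 0.506 , -0.0589, -0.6347]), 'torque': array([ 0.0698, -0.0112, -0.0111]), 'opening': 0.08535967089335005}
scene {'camera_matrix': array([[430.6217,   0.    , 280.4598],
       [  0.    , 430.6217, 207.9581],
       [  0.    ,   0.    ,   1.    ]]), 'pose': array([[-0.6213, -0.6058,  0.497 ,  1.0774],
       [ 0.7835, -0.4911,  0.3808,  0.4197],
       [ 0.0134,  0.626 ,  0.7797,  0.9631],
       [ 0.    ,  0.    ,  0.    ,  1.    ]])}
box 0.9 [231. 197.  62.  69.] [[0.503, -0.19, 0.008], [0.576, -0.11, 0.117], [0.622, -0.079, 0.134]]
box 0.87 [293. 155.  50.  51.] [[0.283, -0.175, 0.01], [0.355, -0.099, 0.117], [0.407
[... 698 characters left out ...]
ray([[ 0.9801, -0.1457,  0.1351,  0.6413],
       [ 0.1979,  0.7772, -0.5973, -0.6318],
       [-0.018 ,  0.6121,  0.7906,  0.8869],
       [ 0.    ,  0.    ,  0.    ,  1.    ]])}
box 0.85 [293. 249.  58.  71.] [[0.494, -0.194, 0.011], [0.558, -0.167, 0.128], [0.619, -0.089, 0.132]]
box 0.66 [212. 232.  58.  75.] [[0.264, -0.192, 0.0], [0.346, -0.14, 0.127], [0.404, -0.055, 0.132]]
plate 0.77 [315. 207. 115.  94.] [[0.448, -0.062, 0.012], [0.592, 0.07, 0.017], [0.72, 0.198, 0.065]]
back_stops 0.89 [322. 182.  37.  23.] [[0.537, 0.109, 0.022], [0.616, 0.119, 0.055], [0.642, 0.14, 0.072]]
side_stop 0.46 [354. 210.  20.  20.] [[0.674, 0.026, 0.017], [0.696, 0.032, 0.054], [0.715, 0.079, 0.071]]
```

```bash
python3 - <<'E'
import cv2,numpy as np
a=cv2.imread("pics/scene0.png")[100:370,100:420];cv2.imwrite("pics/a.png",cv2.resize(a,(710,600),interpolation=cv2.INTER_CUBIC))
b=cv2.imread("pics/side0.png")[130:310,160:400];cv2.imwrite("pics/b.png",cv2.resize(b,None,fx=3,fy=3,interpolation=cv2.INTER_CUBIC))
E
```

```text
(no output)
```

View pics/a.png

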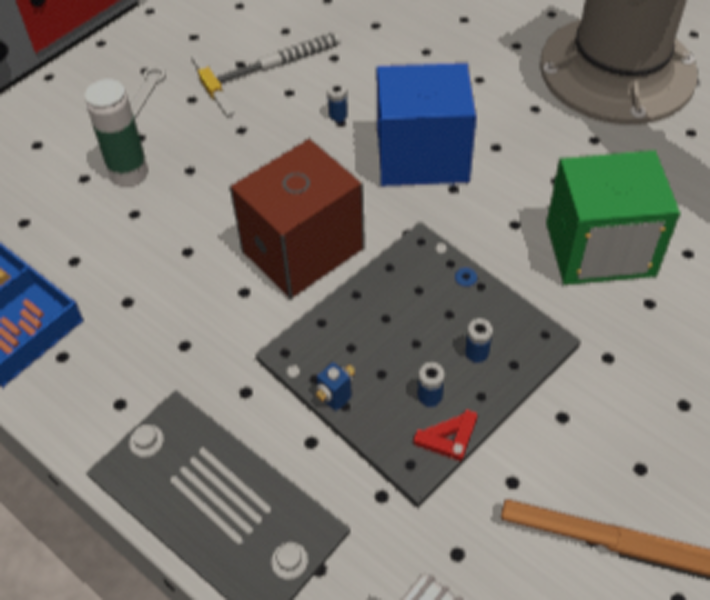

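View pics/b.png

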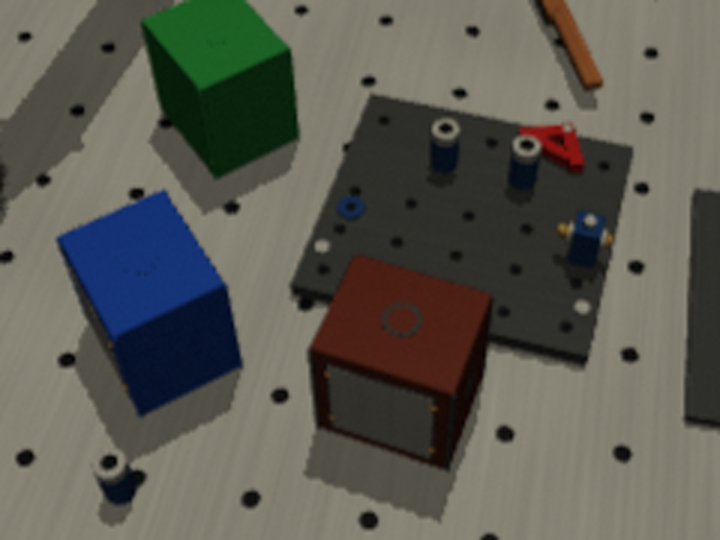

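The red-brown box (scene crop ~297,218) with the grey cover on its near (-y) side is ours. The side stop with brass rod is at scene crop (335,385), on the world +x side. The plug is on the other side. Now the poses.

```bash
cat > fit.py <<'E'
from h import *
def rect(P):
    (c,s,a)=cv2.minAreaRect(P[:,:2].astype(np.float32)*1000);return np.array(c)/1000,np.array(s),a
E
python3 - <<'E'
from fit import *
for n in("scene","side"):
    d=np.load(f"pics/{n}0.npy");im=cv2.imread(f"pics/{n}0.png").astype(int)
    P,u,v=pts(n,d);c=im[v,u]
    m=(P[:,2]>.12)&(P[:,2]<.14)&(P[:,0]>.45)&(P[:,0]<.68)&(P[:,1]<-.03)&(P[:,1]>-.25)&(c[:,2]>c[:,0]+10)
    print(n,"boxtop",m.sum(),P[m,2].mean(),rect(P[m]))
    m=(c.sum(1)<290)&(abs(c[:,2]-c[:,0])<25)&(P[:,2]>.009)&(P[:,2]<.026)&(P[:,0]>.42)&(P[:,0]<.75)&(P[:,1]>-.1)&(P[:,1]<.25)
    M=np.zeros(d.shape,np.uint8);M[v[m],u[m]]=1;M=cv2.morphologyEx(M,cv2.MORPH_OPEN,np.ones((3,3)));m&=M[v,u]>0
    print("plate",m.sum(),P[m,2].mean(),rect(P[m]))
    # stops: heads z>.055
    m=(P[:,2]>.060)&(P[:,2]<.08)&(P[:,1]>0)&(P[:,1]<.18)&(P[:,0]>.5)&(P[:,0]<.75)
    l,lab=cv2.connectedComponents((lambda A:(A.__setitem__((v[m],u[m]),1),A)[1])(np.zeros(d.shape,np.uint8)))
    for i in range(1,l):
        k=m&(lab[v,u]==i)
        if k.sum()>8: print("top",k.sum(),P[k].mean(0),np.ptp(P[k],axis=0))
E
```

```text
scene boxtop 1451 0.13079223775586787 (array([ 0.5565, -0.1358]), array([102.7896, 121.1214]), 80.36128234863281)
plate 8092 0.019258019589186912 (array([0.5874, 0.0732]), array([259.9989, 279.2404]), 84.68740844726562)
top 103 [0.553  0.1313 0.0702] [0.0275 0.0277 0.0128]
top 124 [0.699  0.0423 0.0675] [0.0304 0.0289 0.0153]
top 111 [0.6325 0.1236 0.07  ] [0.0275 0.0277 0.0151]
side boxtop 1849 0.12903900309508934 (array([ 0.5545, -0.136 ]), array([101.226 , 122.0948]), 80.82710266113281)
plate 5209 0.017313634465894345 (array([0.5841, 0.0739]), array([263.7968, 280.4229]), 84.38768005371094)
top 70 [0.5506 0.1276 0.068 ] [0.0267 0.0275 0.0125]
top 68 [0.6294 0.1195 0.0679] [0.0263 0.0259 0.0111]
top 87 [0.6968 0.0385 0.0658] [0.0281 0.0301 0.0128]
```

```bash
python3 -m handwheel '[[[-1,0,0],[1,0,0],0],[[-0.6,0,0],[1,0,0],0],[[0,0,0],[1,0,0],0],[[0,0,0],[1,0,0],0],[[0,0,0],[1,0,0],0],[[0,0,0],[1,0,0],0],[[0,0,0],[1,0,0],0],[[0,0,0],[1,0,0],0],[[0,0,0],[1,0,0],0],[[0,0,0],[1,0,0],0],[[0,0,0],[1,0,0],0],[[0,0,0],[1,0,0],0]]'; python3 -m handwheel '[[[0,0,0],[1,0,0],0],[[0,0,0],[1,0,0],0],[[0,1,1],[0.1,0,0],0],[[0,1,1],[0,0,0],0],[[0,1,1],[0,0,0],0],[[0,1,1],[0,0,0],0],[[0,1,1],[0,0,0],0],[[0,1,1],[0,0,0],0],[[0,1,1],[0,0,0],0],[[0,1,1],[0,0,0],0],[[0,1,1],[0,0,0],0],[[0,1,1],[0,0,0],0]]';python3 -m handwheel '[[[0,1,1],[0,0,0],0],[[0,1,1],[0,0,0],0],[[0,1,1],[0,0,0],0],[[0,1,1],[0,0,0],0],[[0,1,1],[0,0,0],0],[[0,1,1],[0,0,0],0],[[0,1,1],[0,0,0],0],[[0,1,1],[0,0,0],0],[[0,0,0],[0,0,0],0]]'
```

```text
time: 1.7
eef_pos: [0.17, 0.6532, 0.2336]
ee_rot: [[-0.0, 0.994, 0.112], [0.0, 0.112, -0.994], [-1.0, -0.0, -0.0]]
force: [-0.3, -0.3, 0.1]
opening: 0.0854
time: 2.9
eef_pos: [0.3966, 0.38, 0.2339]
ee_rot: [[0.0, 0.996, -0.094], [0.001, -0.094, -0.996], [-1.0, 0.0, -0.001]]
force: [0.6, -0.1, -0.3]
opening: 0.0854
time: 3.8
eef_pos: [0.579, 0.1574, 0.2341]
ee_rot: [[0.002, 0.995, -0.102], [-0.002, -0.102, -0.995], [-1.0, 0.003, 0.002]]
force: [1.1, 0.1, -0.4]
opening: 0.0852
```

```bash
python3 -m handwheel '[[[0,0,1],[-0.05,0,0],0],[[0,0,1],[0,0,0],0],[[0,0,1],[0,0,0],0],[[0,0,1],[0,0,0],0],[[0,0,1],[0,0,0],0],[[0,0,1],[0,0,0],0],[[0,0,1],[0,0,0],0],[[0,0,1],[0,0,0],0],[[0,0,1],[0,0,0],0],[[0,0,1],[0,0,0],0],[[0,0,1],[0,0,0],0],[[0,0,1],[0,0,0],0]]'; python3 -m handwheel '[[[0,0,1],[0,0,0],0],[[0,0,1],[0,0,0],0],[[0,0,1],[0,0,0],0],[[0,0.2,0.4],[0,0,0],0],[[1,0,0],[0,0,0],0],[[1,0,0],[0,0,0],0],[[1,0,0],[0,0,0],0],[[1,0,0],[0,0,0],0],[[1,0,0],[0,0,0],0],[[0,0,0],[0,0,0],0]]'
python3 - <<'E'
from h import *
im,d=imaging.grab_frame("side");cv2.imwrite("pics/c.png",cv2.resize(im[130:330,160:400],None,fx=3,fy=3))
E
```

```text
time: 5.0
eef_pos: [0.5493, -0.1358, 0.2337]
ee_rot: [[0.0, 0.996, -0.088], [0.001, -0.088, -0.996], [-1.0, 0.0, -0.001]]
force: [0.2, -0.0, 0.1]
opening: 0.0852
time: 6.0
eef_pos: [0.5452, -0.2182, 0.1055]
ee_rot: [[-0.006, 0.996, -0.087], [0.002, -0.087, -0.996], [-1.0, -0.006, -0.002]]
force: [-0.3, 0.9, -0.5]
opening: 0.0859
```

View pics/c.png

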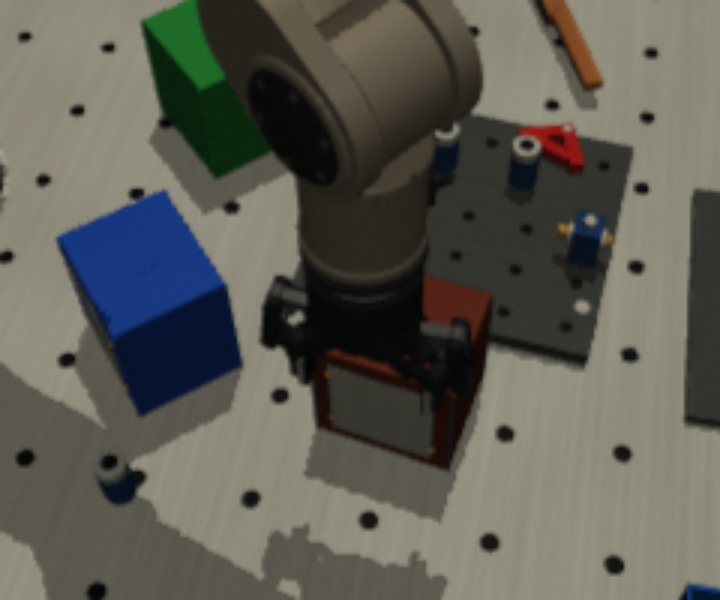

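```bash
python3 -m handwheel '[[[0,0,0.4],[0,1,0],0],[[0,0,0],[-0.1,1,0],0],[[0,0,0],[0,1,0],0],[[0,0,0],[0,1,0],0],[[0,0,0],[0,1,0],0],[[0.88,0,0.48],[0,0,0],0],[[0.88,0,0.48],[0,0,0],0],[[0.88,0,0.48],[0,0,0],0],[[0,0,0],[0,0,0],0]]';  python3 -m handwheel '[[[0.24,0,-0.44],[0,0,0],0],[[0.24,0,-0.44],[0,0,0],0],[[0,0,0],[0,0,0],0]]'; python3 -m handwheel '[[[0.24,0,-0.44],[0,0,0],0],[[0.24,0,-0.44],[0,0,0],0],[[0,0,0],[0,0,0],0]]'
```

```text
time: 6.95
eef_pos: [0.5453, -0.2295, 0.0321]
ee_rot: [[0.036, 0.997, -0.069], [0.479, -0.078, -0.874], [-0.877, -0.002, -0.481]]
force: [-0.5, 0.5, 1.1]
opening: 0.085
time: 7.25
eef_pos: [0.5495, -0.2024, 0.0353]
ee_rot: [[0.04, 0.997, -0.064], [0.479, -0.075, -0.874], [-0.877, 0.004, -0.481]]
force: [0.7, -0.5, -0.6]
opening: 0.0856
time: 7.55
eef_pos: [0.5504, -0.1775, 0.0339]
ee_rot: [[0.038, 0.997, -0.066], [0.48, -0.076, -0.874], [-0.877, 0.002, -0.481]]
force: [-0.2, -0.5, 0.7]
opening: 0.0858
```

```bash
python3 -m handwheel '[[[0.1,0,-0.17],[0.18,0,0.1],0],[[0.1,0,-0.17],[0,0,0],0],[[0,0,0],[0,0,0],0]]'; python3 -m handwheel '[[[0.1,0,-0.17],[0,0,0],0],[[0,0,0],[0,0,0],0]]'
python3 - <<'E'
from fit import *
for n in("side","scene"):
    im,d=imaging.grab_frame(n)
    P,u,v=pts(n,d);c=im[v,u].astype(int)
    m=(P[:,2]>.115)&(P[:,2]<.14)&(P[:,0]>.45)&(P[:,0]<.68)&(P[:,1]<.03)&(P[:,1]>-.25)&(c[:,2]>c[:,0]+25)
    print(n,m.sum(),P[m,2].mean(),rect(P[m]) if m.sum() else 0)
    cv2.imwrite(f"pics/d{n}.png",im)
E
```

```text
time: 7.85
eef_pos: [0.5509, -0.1709, 0.0331]
ee_rot: [[0.049, 0.995, -0.087], [0.477, -0.1, -0.873], [-0.878, 0.002, -0.479]]
force: [0.5, -0.6, 0.1]
opening: 0.0856
time: 8.05
eef_pos: [0.5519, -0.1662, 0.033]
ee_rot: [[0.05, 0.995, -0.087], [0.476, -0.1, -0.874], [-0.878, 0.003, -0.479]]
force: [0.7, -2.0, -0.0]
opening: 0.0854
side 1334 0.12931325420088136 (array([ 0.555 , -0.1311]), array([100.9909, 119.0826]), 83.0947265625)
scene 1480 0.13019132050328872 (array([ 0.5568, -0.131 ]), array([101.3344, 121.871 ]), 82.17398834228516)
```

```bash
python3 - <<'E'
import cv2
im=cv2.imread("pics/dside.png");cv2.imwrite("pics/e.png",cv2.resize(im[170:310,230:370],None,fx=4,fy=4,interpolation=cv2.INTER_CUBIC))
E
```

```text
(no output)
```

View pics/e.png

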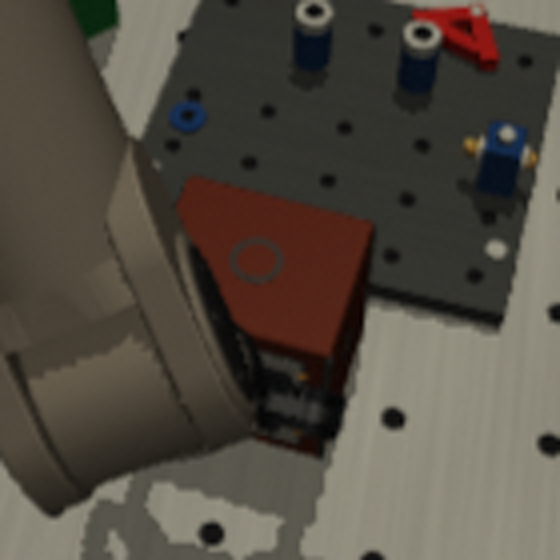

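The right finger bears on the cover at about (300,400), and the box is squaring up as it slides. I'll keep pushing to the edge.

```bash
python3 -m handwheel '[[[0.1,0,-0.17],[0,0,0],0],[[0.1,0,-0.17],[0,0,0],0],[[0.1,0,-0.17],[0,0,0],0],[[0,0,0],[0,0,0],0]]'; python3 -m handwheel '[[[0.05,0,-0.1],[0,0,0],0],[[0.05,0,-0.1],[0,0,0],0],[[0,0,0],[0,0,0],0]]';  python3 -m handwheel '[[[0.04,0,-0.07],[0,0,0],0],[[0,0,0],[0,0,0],0]]'
python3 - <<'E'
from fit import *
for n in("side","scene"):
    im,d=imaging.grab_frame(n)
    P,u,v=pts(n,d);c=im[v,u].astype(int)
    m=(P[:,2]>.115)&(P[:,2]<.14)&(P[:,0]>.45)&(P[:,0]<.68)&(P[:,1]<.03)&(P[:,1]>-.25)&(c[:,2]>c[:,0]+25)
    print(n,m.sum(),P[m,2].mean(),rect(P[m]) if m.sum() else 0)
E
```

```text
time: 8.55
eef_pos: [0.5528, -0.1501, 0.0327]
ee_rot: [[0.049, 0.995, -0.086], [0.478, -0.098, -0.873], [-0.877, 0.002, -0.48]]
force: [1.8, -2.7, 0.8]
opening: 0.0855
time: 8.85
eef_pos: [0.5532, -0.1449, 0.0326]
ee_rot: [[0.049, 0.995, -0.086], [0.478, -0.099, -0.873], [-0.877, 0.001, -0.48]]
force: [-0.2, -2.2, 1.9]
opening: 0.0852
time: 9.05
eef_pos: [0.5535, -0.1434, 0.0326]
ee_rot: [[0.049, 0.995, -0.087], [0.477, -0.099, -0.873], [-0.877, 0.001, -0.48]]
force: [-0.5, -3.0, 0.6]
opening: 0.0853
side 1174 0.12933516944636275 (array([ 0.5561, -0.1095]), array([ 99.3609, 117.9695]), 84.5485610961914)
scene 1515 0.13018595889474646 (array([ 0.5579, -0.11  ]), array([102.8159, 120.616 ]), 84.76839447021484)
```

```bash
python3 -m handwheel '[[[0.04,0,-0.07],[0,0,0],0],[[0.04,0,-0.07],[0,0,0],0],[[0,0,0],[0,0,0],0]]'; python3 -m handwheel '[[[0.02,0,-0.035],[0,0,0],0],[[0,0,0],[0,0,0],0]]';  python3 -m handwheel '[[[0.02,0,-0.035],[0,0,0],0],[[0,0,0],[0,0,0],0]]';  python3 -m handwheel '[[[0.02,0,-0.035],[0,0,0],0],[[0,0,0],[0,0,0],0]]'
```

```text
time: 9.45
eef_pos: [0.5541, -0.1392, 0.0326]
ee_rot: [[0.049, 0.995, -0.086], [0.477, -0.099, -0.873], [-0.877, 0.002, -0.48]]
force: [-0.7, -2.6, 1.8]
opening: 0.0855
time: 9.65
eef_pos: [0.5541, -0.1385, 0.0326]
ee_rot: [[0.049, 0.995, -0.087], [0.477, -0.1, -0.873], [-0.878, 0.002, -0.48]]
force: [-0.2, -4.4, 2.2]
opening: 0.0855
time: 9.85
eef_pos: [0.5543, -0.1385, 0.0326]
ee_rot: [[0.05, 0.995, -0.087], [0.476, -0.1, -0.874], [-0.878, 0.002, -0.478]]
force: [0.4, -4.7, 2.9]
opening: 0.0856
time: 10.05
eef_pos: [0.5544, -0.1384, 0.0326]
ee_rot: [[0.05, 0.995, -0.087], [0.475, -0.1, -0.874], [-0.879, 0.003, -0.477]]
force: [-1.1, -8.2, 3.1]
opening: 0.0853
```

```bash
python3 - <<'E'
from fit import *
s=r.read_state();R=s["ee_rot"];p=s["eef_pos"]
for n in("side","scene","wrist"):
    im,d=imaging.grab_frame(n);P,u,v=pts(n,d);c=im[v,u].astype(int)
    Q=(P-p)@R; m=(c.max(1)<75)&(np.ptp(c,axis=1)<18)&(abs(Q[:,2])<.05)&(abs(Q[:,1])<.07)&(Q[:,0]>-.12)&(Q[:,0]<.01)
    print(n)
    for sgn in(1,-1):
        for a in range(-120,10,10):
            k=m&(Q[:,0]*1e3>=a)&(Q[:,0]*1e3<a+10)&(Q[:,1]*sgn>.03)
            if k.sum()>3: print(sgn,a,k.sum(),"z",(Q[k,2].min()*1e3).round(),(Q[k,2].max()*1e3).round(),"y",(Q[k,1].min()*1e3).round(),(Q[k,1].max()*1e3).round(),"worldz",P[k,2].mean().round(3))
    if n=="wrist": cv2.imwrite("pics/w1.png",im)
E
```

```text
side
1 -120 39 z -16.0 16.0 y 31.0 64.0 worldz 0.134
1 -110 13 z -13.0 13.0 y 42.0 70.0 worldz 0.126
1 -100 9 z -33.0 12.0 y 44.0 58.0 worldz 0.118
1 -90 13 z -30.0 -24.0 y 30.0 59.0 worldz 0.12
1 -80 23 z -26.0 -19.0 y 30.0 59.0 worldz 0.11
1 -70 13 z -34.0 -14.0 y 35.0 59.0 worldz 0.099
1 -50 5 z -49.0 -8.0 y 36.0 58.0 worldz 0.087
1 -40 6 z -47.0 -17.0 y 58.0 58.0 worldz 0.08
1 -30 6 z -45.0 4.0 y 34.0 59.0 worldz 0.069
1 -20 10 z -49.0 14.0 y 32.0 58.0 worldz 0.047
1 -10 13 z -47.0 18.0 y 32.0 59.0 worldz 0.037
1 0 18 z -45.0 23.0 y 32.0 58.0 worldz 0.023
scene
1 -120 58 z -19.0 16.0 y 30.0 69.0 worldz 0.136
1 -110 58 z -15.0 11.0 y 35.0 70.0 worldz 0.128
1 -100 22 z -14.0 -5.0 y 45.0 68.0 worldz 0.122
1 -90 17 z -32.0 5.0 y 49.0 60.0 worldz 0.11
1 -80 12 z -9.0 4.0 y 52.0 57.0 worldz 0.101
1 -70 10 z -23.0 4.0 y 54.0 61.0 worldz 0.096
1 -30 5 z -45.0 7.0 y 59.0 61.0 worldz 0.063
1 -20 13 z -48.0 9.0 y 57.0 61.0 worldz 0.061
1 -10 8 z -48.0 15.0 y 59.0 60.0 worldz 0.047
-1 -120 30 z -19.0 11.0 y -68.0 -31.0 worldz 0.136
-1 -110 48 z -18.0 13.0 y -70.0 -34.0 worldz 0.129
-1 -100 2
[... 324 characters left out ...]
8.0 worldz 0.1
1 -70 590 z -18.0 11.0 y 42.0 57.0 worldz 0.091
1 -60 266 z -12.0 11.0 y 42.0 57.0 worldz 0.083
1 -50 14 z -6.0 -2.0 y 56.0 57.0 worldz 0.076
1 -10 9 z 16.0 20.0 y 56.0 57.0 worldz 0.028
1 0 8 z 21.0 25.0 y 56.0 57.0 worldz 0.016
-1 -120 3668 z -17.0 13.0 y -70.0 -30.0 worldz 0.137
-1 -110 5766 z -16.0 14.0 y -70.0 -31.0 worldz 0.126
-1 -100 1046 z -29.0 -5.0 y -70.0 -40.0 worldz 0.122
-1 -90 564 z -27.0 8.0 y -58.0 -42.0 worldz 0.11
-1 -80 703 z -22.0 12.0 y -58.0 -42.0 worldz 0.099
-1 -70 587 z -17.0 12.0 y -58.0 -42.0 worldz 0.091
-1 -60 295 z -12.0 11.0 y -58.0 -42.0 worldz 0.082
-1 -50 19 z -6.0 -1.0 y -58.0 -57.0 worldz 0.075
-1 0 8 z 21.0 26.0 y -58.0 -57.0 worldz 0.017
```

View pics/w1.png

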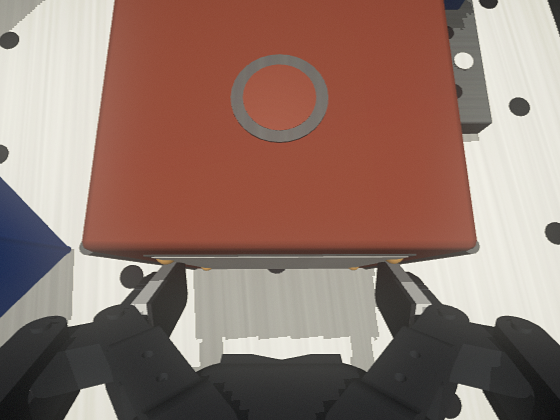

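```bash
python3 - <<'E'
from fit import *
s=r.read_state();R=s["ee_rot"];p=s["eef_pos"]
im,d=imaging.grab_frame("wrist");P,u,v=pts("wrist",d);Q=(P-p)@R*1e3
for U,V in[(387,258),(387,264),(390,268),(394,272),(398,280),(405,290),(415,300),(380,280),(178,266),(172,272),(165,285),(280,255),(280,262),(280,266),(280,240)]:
    i=np.nonzero((u==U)&(v==V))[0]
    if len(i): print(U,V,im[V,U],Q[i[0]].round(1),P[i[0]].round(3))
E
```

```text
387 258 [ 92  97 103] [-74.8  38.5 -19.8] [ 0.591 -0.161  0.108]
387 264 [76 79 84] [-59.5  44.3 -10.1] [ 0.596 -0.162  0.09 ]
390 268 [89 93 98] [-63.7  44.2 -10.3] [ 0.596 -0.164  0.094]
394 272 [108 113 117] [-67.7  44.4 -10.6] [ 0.596 -0.166  0.097]
398 280 [45 47 51] [-73.4  44.  -10.1] [ 0.595 -0.169  0.102]
405 290 [49 54 56] [-80.6  43.9 -10.1] [ 0.595 -0.172  0.108]
415 300 [158 165 167] [-87.3  44.7 -10.3] [ 0.595 -0.175  0.114]
380 280 [48 51 55] [-56.6  43.   -1.1] [ 0.594 -0.169  0.083]
178 266 [45 49 56] [-59.3 -43.1  -9. ] [ 0.509 -0.154  0.089]
172 272 [49 54 58] [-66.9 -43.  -10.1] [ 0.509 -0.157  0.096]
165 285 [48 51 54] [-74.6 -43.2  -8.7] [ 0.508 -0.162  0.102]
280 255 [84 89 92] [-82.2  -0.3 -24.2] [ 0.552 -0.156  0.116]
280 262 [ 95 102 106] [-56.7  -0.4  -9.7] [ 0.552 -0.157  0.087]
280 266 [ 94 101 104] [-23.3  -0.4   8.5] [ 0.552 -0.157  0.049]
280 240 [ 65  82 153] [-93.3  -0.3 -34. ] [ 0.552 -0.153  0.131]
```

```bash
python3 -m handwheel '[[[-0.2,0,0.36],[0,0,0],0],[[-0.49,0,-0.27],[0,0,0],0],[[-0.49,0,-0.27],[0,0,0],0],[[0.1,0,-0.18],[0,0,0],0],[[0,0,0],[0,0,0],0]]';  python3 -m handwheel '[[[0.06,0,-0.11],[0,0,0],0],[[0,0,0],[0,0,0],0]]';  python3 -m handwheel '[[[0.04,0,-0.07],[0,0,0],0],[[0,0,0],[0,0,0],0]]'
```

```text
time: 10.75
eef_pos: [0.5543, -0.14, 0.0614]
ee_rot: [[0.049, 0.995, -0.084], [0.478, -0.098, -0.873], [-0.877, 0.003, -0.48]]
force: [-0.0, -0.2, -0.2]
opening: 0.0855
time: 10.95
eef_pos: [0.554, -0.1386, 0.0604]
ee_rot: [[0.049, 0.995, -0.087], [0.476, -0.099, -0.874], [-0.878, 0.002, -0.479]]
force: [-0.1, -1.3, 0.5]
opening: 0.0853
time: 11.15
eef_pos: [0.5541, -0.1384, 0.0604]
ee_rot: [[0.05, 0.995, -0.088], [0.475, -0.101, -0.874], [-0.879, 0.002, -0.477]]
force: [-1.0, -5.1, 2.7]
opening: 0.0856
```

```bash
python3 -m handwheel '[[[0.04,0,-0.07],[0,0,0],0],[[-0.03,0,-0.16],[0,0,0],0],[[-0.03,0,-0.16],[0,0,0],0],[[0,0,0],[0,0,0],0]]';  python3 -m handwheel '[[[-0.05,0,-0.24],[0,0,0],0],[[-0.05,0,-0.24],[0,0,0],0],[[0,0,0],[0,0,0],0]]'
python3 - <<'E'
from fit import *
for n in("side","scene"):
    im,d=imaging.grab_frame(n);P,u,v=pts(n,d);c=im[v,u].astype(int)
    m=(P[:,2]>.05)&(P[:,0]>.45)&(P[:,0]<.68)&(P[:,1]<.06)&(P[:,1]>-.25)&(c[:,2]>c[:,0]+25)
    w=(P[m,:2]-[.586,.0735])@[.096,.9954]
    # tilt from top face: points near centre in y
    print(n,m.sum(),w.min(),w.max(),P[m,2].max(),"z at fwd bins",[(round(a,3),P[m,2][(w>a)&(w<a+.02)].max().round(3)) for a in np.arange(-.25,.0,.02) if ((w>a)&(w<a+.02)).sum()>5])
    cv2.imwrite(f"pics/f{n}.png",im)
E
```

```text
time: 11.55
eef_pos: [0.5549, -0.132, 0.0662]
ee_rot: [[0.051, 0.995, -0.088], [0.473, -0.102, -0.875], [-0.88, 0.003, -0.476]]
force: [-3.4, -10.1, 7.8]
opening: 0.0856
time: 11.85
eef_pos: [0.556, -0.1216, 0.0745]
ee_rot: [[0.051, 0.995, -0.087], [0.474, -0.101, -0.875], [-0.879, 0.003, -0.477]]
force: [-3.1, -8.6, 7.6]
opening: 0.0853
side 732 -0.23001705186585603 -0.017573719474622926 0.14580539648886714 z at fwd bins [(np.float64(-0.23), np.float64(0.092)), (np.float64(-0.21), np.float64(0.146)), (np.float64(-0.19), np.float64(0.142)), (np.float64(-0.17), np.float64(0.14)), (np.float64(-0.15), np.float64(0.136)), (np.float64(-0.13), np.float64(0.133)), (np.float64(-0.03), np.float64(0.058))]
scene 2345 -0.3229797052398002 -0.017266771103669296 0.2741134675943956 z at fwd bins [(np.float64(-0.23), np.float64(0.145)), (np.float64(-0.21), np.float64(0.149)), (np.float64(-0.19), np.float64(0.146)), (np.float64(-0.17), np.float64(0.143)), (np.float64(-0.15), np.float64(0.138)), (np.float64(-0.13), np.float64(0.136)), (np.float64(-0.03), np.float64(0.056))]
```

```bash
python3 -m handwheel '[[[-0.06,0,-0.22],[0,0,0],0],[[-0.06,0,-0.25],[0,0,0],0],[[0,0,0],[0,0,0],0]]';  python3 -m handwheel '[[[-0.03,0,-0.26],[0,0,0],0],[[-0.02,0,-0.26],[0,0,0],0],[[0,0,0],[0,0,0],0]]'

```

```text
time: 12.25
eef_pos: [0.557, -0.11, 0.0823]
ee_rot: [[0.049, 0.995, -0.086], [0.477, -0.099, -0.873], [-0.878, 0.002, -0.479]]
force: [-1.4, -3.7, 3.9]
opening: 0.0853
time: 12.55
eef_pos: [0.5579, -0.0976, 0.0894]
ee_rot: [[0.048, 0.995, -0.085], [0.478, -0.098, -0.873], [-0.877, 0.001, -0.481]]
force: [-0.7, -1.2, 0.5]
opening: 0.0855
```

```bash
python3 -m handwheel '[[[0.03,0,-0.24],[0,0,0],0],[[0.03,0,-0.24],[0,0,0],0],[[0.03,0,-0.24],[0,0,0],0],[[0.04,0,-0.24],[0,0,0],0],[[0,0,0],[0,0,0],0]]';  python3 -m handwheel '[[[0.07,0,-0.23],[0,0,0],0],[[0.07,0,-0.23],[0,0,0],0],[[0,0,0],[0,0,0],0]]'
python3 - <<'E'
from fit import *
im,d=imaging.grab_frame("side");a=im
im,d=imaging.grab_frame("scene")
cv2.imwrite("pics/g.png",np.hstack([cv2.resize(x,None,fx=3,fy=3) for x in(a[150:310,240:370],im[150:310,180:310])]))
E
```

```text
time: 13.05
eef_pos: [0.5603, -0.0752, 0.0982]
ee_rot: [[0.048, 0.995, -0.085], [0.478, -0.098, -0.873], [-0.877, 0.002, -0.481]]
force: [-0.3, 0.0, 0.8]
opening: 0.0856
time: 13.35
eef_pos: [0.5614, -0.0637, 0.1005]
ee_rot: [[0.049, 0.995, -0.085], [0.478, -0.098, -0.873], [-0.877, 0.002, -0.48]]
force: [0.3, -0.1, 1.0]
opening: 0.0854
```

View pics/g.png

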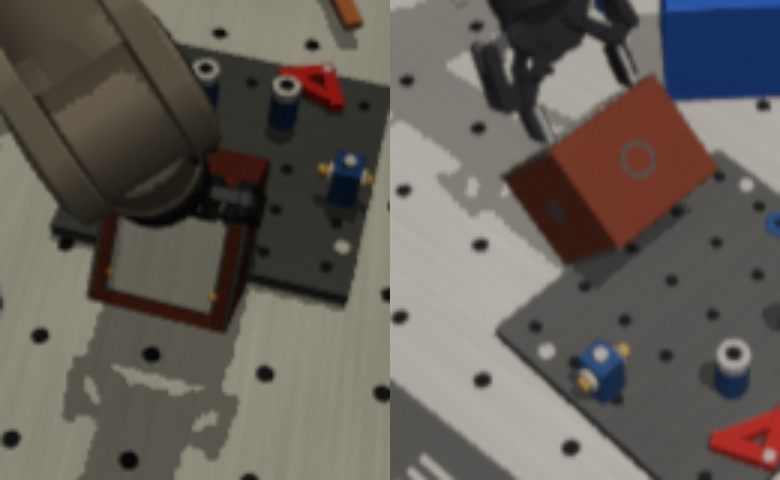

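```bash
python3 -m handwheel '[[[0.115,0,-0.21],[0,0,0],0],[[0.115,0,-0.21],[0,0,0],0],[[0.115,0,-0.21],[0,0,0],0],[[0.115,0,-0.21],[0,0,0],0],[[0,0,0],[0,0,0],0]]'
python3 - <<'E'
from fit import *
for n in("scene","side"):
    im,d=imaging.grab_frame(n);P,u,v=pts(n,d);c=im[v,u].astype(int)
    m=(P[:,2]>.03)&(P[:,2]<.2)&(P[:,0]>.45)&(P[:,0]<.68)&(P[:,1]<.09)&(P[:,1]>-.25)&(c[:,2]>c[:,0]+25)
    w=(P[m,:2]-[.586,.0735])@[.096,.9954]
    print(n,m.sum(),[(round(a,3),float(P[m,2][(w>a)&(w<a+.01)].max().round(3))) for a in np.arange(-.25,.03,.01) if ((w>a)&(w<a+.01)).sum()>5])
E
```

```text
time: 13.95
eef_pos: [0.5636, -0.0397, 0.1001]
ee_rot: [[0.048, 0.995, -0.085], [0.478, -0.098, -0.873], [-0.877, 0.001, -0.48]]
force: [0.2, -0.0, -0.4]
opening: 0.0853
scene 2273 [(np.float64(-0.21), 0.092), (np.float64(-0.2), 0.103), (np.float64(-0.19), 0.108), (np.float64(-0.18), 0.115), (np.float64(-0.17), 0.124), (np.float64(-0.16), 0.13), (np.float64(-0.15), 0.138), (np.float64(-0.14), 0.147), (np.float64(-0.13), 0.155), (np.float64(-0.12), 0.162), (np.float64(-0.11), 0.161), (np.float64(-0.1), 0.148), (np.float64(-0.09), 0.139), (np.float64(-0.08), 0.121), (np.float64(-0.07), 0.109), (np.float64(-0.06), 0.095), (np.float64(-0.03), 0.057), (np.float64(-0.02), 0.053)]
side 466 [(np.float64(-0.22), 0.087), (np.float64(-0.21), 0.093), (np.float64(-0.2), 0.102), (np.float64(-0.19), 0.109), (np.float64(-0.18), 0.112), (np.float64(-0.17), 0.12), (np.float64(-0.16), 0.127), (np.float64(-0.15), 0.133), (np.float64(-0.12), 0.154), (np.float64(-0.11), 0.155), (np.float64(-0.03), 0.055)]
```

```bash
cat > prof.py <<'E'
from fit import *
for n in("scene","side"):
    im,d=imaging.grab_frame(n);P,u,v=pts(n,d);c=im[v,u].astype(int)
    m=(P[:,2]>.03)&(P[:,2]<.2)&(P[:,0]>.45)&(P[:,0]<.66)&(P[:,1]<.14)&(P[:,1]>-.25)&(c[:,2]>c[:,0]+25)
    w=(P[m,:2]-[.586,.0735])@[.096,.9954]
    print(n,m.sum(),*[(round(a*1e3),round(1e3*P[m,2][(w>a)&(w<a+.02)].max())) for a in np.arange(-.25,.06,.02) if ((w>a)&(w<a+.02)).sum()>8])
E
python3 -m handwheel '[[[0.15,0,-0.15],[0,0,0],0],[[0.15,0,-0.15],[0,0,0],0],[[0,0,0],[0,0,0],0]]'; python3 prof.py; python3 -m handwheel '[[[0.15,0,-0.15],[0,0,0],0],[[0.15,0,-0.15],[0,0,0],0],[[0,0,0],[0,0,0],0]]'; python3 prof.py
```

```text
time: 14.35
eef_pos: [0.5645, -0.03, 0.0969]
ee_rot: [[0.048, 0.995, -0.086], [0.478, -0.098, -0.873], [-0.877, 0.001, -0.48]]
force: [0.3, 0.3, 0.9]
opening: 0.0854
scene 1802 (-190, 122) (-170, 123) (-150, 175) (-130, 124) (-110, 123) (-90, 124) (-70, 123) (-50, 123)
side 428 (-190, 121) (-170, 186) (-150, 151) (-130, 121) (-70, 121) (-50, 119)
time: 14.75
eef_pos: [0.5656, -0.0198, 0.0941]
ee_rot: [[0.048, 0.995, -0.086], [0.478, -0.098, -0.873], [-0.877, 0.001, -0.48]]
force: [-0.3, -0.8, 0.7]
opening: 0.0853
scene 1774 (-190, 122) (-170, 124) (-150, 143) (-130, 174) (-110, 123) (-90, 124) (-70, 124) (-50, 124)
side 416 (-190, 120) (-170, 121) (-150, 121) (-130, 143) (-70, 120) (-50, 120)
```

```bash
python3 -m handwheel '[[[-0.48,0,0.88],[0,0,0],0],[[-0.48,0,0.88],[0,0,0],0],[[-0.48,0,0.88],[0,0,0],0],[[-0.48,0,0.88],[0,0,0],0],[[-0.1,0,0.18],[0,0,0],0],[[0,0,0],[0,0,0],0]]'
cat > top.py <<'E'
from fit import *
C=[]
for n in("scene","side"):
    im,d=imaging.grab_frame(n);P,u,v=pts(n,d);c=im[v,u].astype(int)
    g=(np.ptp(c,axis=1)<25)&(c.min(1)>70)  # cover colour
    m=(P[:,2]>.108)&(P[:,2]<.13)&(P[:,0]>.44)&(P[:,0]<.70)&(P[:,1]<.14)&(P[:,1]>-.16)&((c[:,2]>c[:,0]+20)|g)
    M=np.zeros(d.shape,np.uint8);M[v[m],u[m]]=1
    l,lab,st,_=cv2.connectedComponentsWithStats(M);k=m&(lab[v,u]==1+st[1:,4].argmax())
    c0,s,a=rect(P[k]);q=c0-[.586,.0735]
    print(n,k.sum(),P[k,2].mean().round(4),"plate xy",q@[.096,.9954],q@[-.9954,.096],s,a)
    cv2.imwrite(f"pics/t_{n}.png",im)
E
python3 top.py
```

```text
time: 15.45
eef_pos: [0.5552, -0.1269, 0.0941]
ee_rot: [[0.05, 0.995, -0.088], [0.477, -0.102, -0.873], [-0.878, 0.001, -0.479]]
force: [-0.0, 0.8, -0.1]
opening: 0.0858
scene 2012 0.1196 plate xy -0.11000796426544189 0.01148666579589841 [131.4625 123.1034] 84.01973724365234
side 1307 0.118 plate xy -0.1096758956222534 0.012180880920410073 [133.1516 114.4906] 85.3690185546875
```

```bash
python3 -m handwheel '[[[0.88,0,0.48],[0,0,0],0],[[0.88,0,0.48],[0,0,0],0],[[0.88,0,0.48],[0,0,0],0],[[0.12,0,0.06],[0,0,0],0],[[0.24,0,-0.44],[0,0,0],0],[[0.24,0,-0.44],[0,0,0],0],[[0,0,0],[0,0,0],0]]';python3 -m handwheel '[[[0.14,0,-0.25],[0,0,0],0],[[0.14,0,-0.25],[0,0,0],0],[[0.14,0,-0.25],[0,0,0],0],[[0,0,0],[0,0,0],0]]'
```

```text
time: 16.25
eef_pos: [0.5589, -0.0972, 0.0172]
ee_rot: [[0.049, 0.995, -0.082], [0.479, -0.095, -0.873], [-0.876, 0.003, -0.481]]
force: [0.8, 0.7, -0.0]
opening: 0.0855
time: 16.65
eef_pos: [0.5604, -0.0789, 0.0158]
ee_rot: [[0.05, 0.995, -0.086], [0.477, -0.099, -0.873], [-0.878, 0.002, -0.479]]
force: [-0.3, -0.2, 0.2]
opening: 0.0851
```

```bash
python3 -m handwheel '[[[0.1,0,-0.18],[0,0,0],0],[[0.1,0,-0.18],[0,0,0],0],[[0,0,0],[0,0,0],0]]';python3 -m handwheel '[[[0.1,0,-0.18],[0,0,0],0],[[0.1,0,-0.18],[0,0,0],0],[[0.1,0,-0.18],[0,0,0],0],[[0.1,0,-0.18],[0,0,0],0],[[0,0,0],[0,0,0],0]]';python3 -m handwheel '[[[0.1,0,-0.18],[0,0,0],0],[[0.1,0,-0.18],[0,0,0],0],[[0.1,0,-0.18],[0,0,0],0],[[0.1,0,-0.18],[0,0,0],0],[[0,0,0],[0,0,0],0]]'; python3 top.py
```

```text
time: 16.95
eef_pos: [0.5615, -0.0694, 0.0156]
ee_rot: [[0.05, 0.995, -0.087], [0.476, -0.1, -0.873], [-0.878, 0.002, -0.479]]
force: [-0.2, -2.1, 0.7]
opening: 0.0856
time: 17.45
eef_pos: [0.5633, -0.0482, 0.0154]
ee_rot: [[0.049, 0.995, -0.086], [0.477, -0.099, -0.873], [-0.877, 0.002, -0.48]]
force: [-0.1, -1.7, 0.4]
opening: 0.0853
time: 17.95
eef_pos: [0.5652, -0.0274, 0.0152]
ee_rot: [[0.049, 0.995, -0.086], [0.478, -0.099, -0.873], [-0.877, 0.002, -0.48]]
force: [1.3, -1.1, 1.0]
opening: 0.0853
scene 2141 0.1196 plate xy -0.05351352141952514 0.01115859261474607 [131.5717 123.701 ] 84.5204086303711
side 910 0.1178 plate xy -0.05448697578506469 0.011191333886718757 [134.1113 113.6203] 85.06898498535156
```

```bash
python3 -m handwheel '[[[0.1,0,-0.18],[0,0,0],0],[[0.1,0,-0.18],[0,0,0],0],[[0.1,0,-0.18],[0,0,0],0],[[0.1,0,-0.18],[0,0,0],0],[[0,0,0],[0,0,0],0]]';python3 -m handwheel '[[[0.06,0,-0.1],[0,0,0],0],[[0.06,0,-0.1],[0,0,0],0],[[0,0,0],[0,0,0],0]]';python3 -m handwheel '[[[0.04,0,-0.07],[0,0,0],0],[[0,0,0],[0,0,0],0]]';python3 -m handwheel '[[[0.03,0,-0.05],[0,0,0],0],[[0,0,0],[0,0,0],0]]'
```

```text
time: 18.55
eef_pos: [0.5671, -0.0062, 0.015]
ee_rot: [[0.048, 0.995, -0.085], [0.478, -0.098, -0.873], [-0.877, 0.001, -0.48]]
force: [0.5, -0.8, -0.7]
opening: 0.0853
time: 18.85
eef_pos: [0.5679, -0.0017, 0.0149]
ee_rot: [[0.049, 0.995, -0.086], [0.477, -0.099, -0.873], [-0.877, 0.002, -0.48]]
force: [-0.4, -2.5, 0.9]
opening: 0.0854
time: 19.05
eef_pos: [0.5681, -0.0001, 0.0148]
ee_rot: [[0.049, 0.995, -0.087], [0.477, -0.1, -0.873], [-0.878, 0.002, -0.479]]
force: [-0.3, -4.5, 2.4]
opening: 0.0855
time: 19.25
eef_pos: [0.5683, 0.0009, 0.0147]
ee_rot: [[0.05, 0.995, -0.087], [0.476, -0.1, -0.874], [-0.878, 0.002, -0.479]]
force: [-1.0, -4.8, 3.2]
opening: 0.0853
```

```bash
python3 -m handwheel '[[[0.03,0,-0.05],[0,0,0],0],[[0,0,0],[0,0,0],0]]';python3 -m handwheel '[[[0.03,0,-0.05],[0,0,0],0],[[0,0,0],[0,0,0],0]]';python3 -m handwheel '[[[0.03,0,-0.05],[0,0,0],0],[[0,0,0],[0,0,0],0]]'
```

```text
time: 19.45
eef_pos: [0.5684, 0.0009, 0.0147]
ee_rot: [[0.05, 0.995, -0.088], [0.475, -0.101, -0.874], [-0.879, 0.002, -0.478]]
force: [-1.7, -7.7, 5.3]
opening: 0.0853
time: 19.65
eef_pos: [0.5685, 0.001, 0.0146]
ee_rot: [[0.051, 0.995, -0.088], [0.474, -0.102, -0.875], [-0.879, 0.003, -0.476]]
force: [-3.3, -11.5, 6.9]
opening: 0.0855
time: 19.85
eef_pos: [0.5685, 0.001, 0.0145]
ee_rot: [[0.052, 0.995, -0.089], [0.472, -0.103, -0.876], [-0.88, 0.003, -0.475]]
force: [-4.2, -14.4, 9.5]
opening: 0.0852
```

```bash
python3 -m handwheel '[[[0,0,0],[0,0,0],0],[[0,0,0],[0,0,0],0],[[0,0,0],[0,0,0],0]]'; python3 top.py
```

```text
time: 20.15
eef_pos: [0.5685, 0.001, 0.0145]
ee_rot: [[0.052, 0.995, -0.089], [0.472, -0.103, -0.875], [-0.88, 0.003, -0.475]]
force: [-4.2, -15.4, 9.4]
opening: 0.0855
scene 2198 0.1197 plate xy -0.025406722638702386 0.010151268420410134 [132.1345 122.5091] 83.7182846069336
side 750 0.1178 plate xy -0.02525847490997313 0.0031493281494140222 [132.6154 102.71  ] 83.34835052490234
```

```bash
python3 -m handwheel '[[[-0.12,0,0.22],[0,0,0],0],[[-0.24,0,0.44],[0,0,0],0],[[-0.24,0,0.44],[0,0,0],0],[[-0.48,0,0.88],[0,0,0],0],[[-0.88,0,-0.48],[0,0,0],0],[[-0.88,0,-0.48],[0,0,0],0],[[-0.88,0,-0.48],[0,0,0],0],[[-0.88,0,-0.48],[0,0,0],0],[[-0.88,0,-0.48],[0,0,0],0],[[-0.88,0,-0.48],[0,0,0],0],[[-0.5,0,-0.3],[0,0,0],0],[[0,0,0],[0,0,0],0]]'; python3 top.py; python3 -c "
from h import *;print(r.read_state()['qpos'])"
```

```text
time: 21.45
eef_pos: [0.5638, -0.0502, 0.181]
ee_rot: [[0.052, 0.995, -0.085], [0.477, -0.099, -0.873], [-0.878, 0.005, -0.479]]
force: [0.2, 0.5, -0.6]
opening: 0.0852
scene 2199 0.1196 plate xy -0.026149780119323722 0.010667536560058553 [131.9546 123.1594] 84.39111328125
side 324 0.118 plate xy 0.010948448529052744 -0.009697384826660141 [61.3483 78.0144] 84.23485565185547
[-0.0192  0.4186  0.3936  1.8467 -0.7088  1.1594  0.6321]
```

```bash
python3 -m handwheel '[[[0,0,0],[0,-1,0],0],[[0,0,0],[0,-1,0],0],[[0,0,0],[0,-1,0],0],[[0,0,0],[0,-1,0],0],[[0,0,0],[0,-1,0],0],[[0,0,0],[1,0,0],0],[[0,0,0],[1,0,0],0],[[0,0,0],[1,0,0],0],[[0,0,0],[1,0,0],0],[[0,0,0],[1,0,0],0],[[0,0,0],[1,0,0],0],[[0,0,0],[1,0,0],0]]'; python3 -m handwheel '[[[0,0,0],[1,0,0],0],[[0,0,0],[1,0,0],0],[[0,0,0],[1,0,0],0],[[0,0,0],[1,0,0],0],[[0,0,0],[1,0,0],0],[[0,0,0],[1,0,0],0],[[0,0,0],[1,0,0],0],[[0,0,0],[1,0,0],0],[[0,0,0],[0.7,0,0],0],[[0,-1,0.8],[0,0,0],0],[[0,-1,0.8],[0,0,0],0],[[0,-1,0.8],[0,0,0],0]]';python3 -m handwheel '[[[0,-0.9,0.76],[0,0,0],0],[[0,0,0],[0,0,0],0]]'; python3 -c "
from h import *;print(r.read_state()['qpos'])"
```

```text
time: 22.75
eef_pos: [0.5616, -0.0497, 0.1776]
ee_rot: [[-0.002, 0.694, -0.72], [-0.001, -0.72, -0.694], [-1.0, -0.001, 0.002]]
force: [0.5, 0.5, 0.3]
opening: 0.0853
time: 23.95
eef_pos: [0.5087, 0.0313, 0.1777]
ee_rot: [[-0.001, -0.099, -0.995], [-0.002, -0.995, 0.099], [-1.0, 0.002, 0.001]]
force: [0.3, 0.2, 0.4]
opening: 0.0856
time: 24.15
eef_pos: [0.4907, 0.0587, 0.1774]
ee_rot: [[-0.003, -0.092, -0.996], [0.0, -0.996, 0.092], [-1.0, 0.0, 0.003]]
force: [0.2, -0.3, 0.1]
opening: 0.0855
[-1.0348  0.2827  0.9532  2.0377 -0.2821  0.9594 -1.5988]
```

```bash
python3 -m handwheel '[[[0,0,0],[0,1,0],0],[[0,0,0],[0,1,0],0],[[0,0,0],[0,1,0],0],[[0,0,0],[0,1,0],0],[[0,0,0],[0,1,0],0],[[0,0,0],[0,0,0],0]]'; python3 -c "
from h import *;print(r.read_state()['qpos'])"
```

```text
time: 24.75
eef_pos: [0.4887, 0.0487, 0.1759]
ee_rot: [[0.396, -0.105, -0.912], [-0.058, -0.994, 0.089], [-0.917, 0.018, -0.399]]
force: [-0.5, -0.1, 0.1]
opening: 0.0855
[-1.3587 -0.1081  0.9632  2.3598  0.5777  0.5544 -2.5064]
```

```bash
python3 -m handwheel '[[[0.92,-0.28,0.4],[0,0,0],0],[[0.92,0,0.4],[0,0,0],0],[[0,0,0],[0,0,0],0]]'; python3 - <<'E'
from h import *
print(r.read_state()['qpos'])
im=cv2.imread("pics/scene0.png").astype(int);d=np.load("pics/scene0.npy");P,u,v=pts("scene",d);c=im[v,u]
for i,n in((0,'blue'),(1,'green')):
    m=(c[:,i]>c.sum(1)-c[:,i]-10)&(c[:,i]>70)&(P[:,2]>.02)&(P[:,2]<.14)&(P[:,0]<.5)&(P[:,0]>.2)&(abs(P[:,1])<.35);print(n,m.sum(),np.percentile(P[m],[1,99],axis=0))
E
```

```text
time: 25.05
eef_pos: [0.4915, 0.0528, 0.1251]
ee_rot: [[0.394, -0.109, -0.913], [-0.067, -0.994, 0.09], [-0.917, 0.026, -0.399]]
force: [0.1, -0.7, 0.1]
opening: 0.0851
[-1.3244  0.1282  1.0283  2.4063  0.2601  0.3128 -2.2281]
blue 2082 [[ 0.2769 -0.1775  0.0217]
 [ 0.4704  0.056   0.135 ]]
green 1557 [[0.2573 0.0968 0.0298]
 [0.3938 0.233  0.1352]]
```

```bash
python3 -m handwheel '[[[0.4,0,0.18],[-0.2,-1,0],0],[[0.4,0,0.18],[0,-1,0],0],[[0.98,0,0.2],[0,0,0],0],[[0.98,0,0.2],[0,0,0],0],[[0,0,0],[0,0,0],0]]'; python3 - <<'E'
from h import *
print(r.read_state()['qpos'])
im,d=imaging.grab_frame("wrist");s=r.read_state();P,u,v=pts("wrist",d);c=im[v,u].astype(int);cv2.imwrite("pics/w2.png",im)
E
```

```text
time: 25.55
eef_pos: [0.4938, 0.0495, 0.0593]
ee_rot: [[0.241, -0.099, -0.966], [-0.054, -0.995, 0.089], [-0.969, 0.031, -0.245]]
force: [-0.5, -0.5, 0.4]
opening: 0.0855
[-0.8523  0.3257  0.6277  2.3162 -0.216   0.3438 -1.7416]
```

View pics/w2.png

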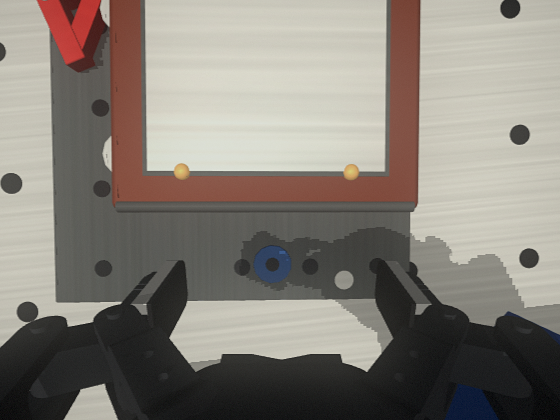

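```bash
python3 -m handwheel '[[[0.78,0,0.2],[0,0,0],0],[[0.78,0,0.2],[0,0,0],0],[[0,0,0],[0,0,0],0]]'; python3 -m handwheel '[[[0.1,0,-0.4],[0,0,0],0],[[0.1,0,-0.4],[0,0,0],0],[[0,0,0],[0,0,0],0]]'; python3 - <<'E'
from h import *
s=r.read_state();print(s['qpos'])
im,d=imaging.grab_frame("wrist");P,u,v=pts("wrist",d);Q=(P-s["eef_pos"])@s["ee_rot"]*1e3
W=P-[.586,.0735,0]
for U,V in[(387,264),(394,272),(178,266),(165,285)]+[(280,y) for y in range(180,260,8)]:
    i=np.nonzero((u==U)&(v==V))[0]
    if len(i): i=i[0];print(U,V,im[V,U],Q[i].round(1),"plate",(W[i,0]*.096+W[i,1]*.9954).round(4),(-W[i,0]*.9954+W[i,1]*.096).round(4),P[i,2].round(4))
E
```

```text
time: 25.9
eef_pos: [0.4942, 0.0499, 0.0203]
ee_rot: [[0.243, -0.097, -0.965], [-0.052, -0.995, 0.087], [-0.969, 0.029, -0.247]]
force: [-0.4, -0.7, 0.3]
opening: 0.0857
time: 26.2
eef_pos: [0.5181, 0.0483, 0.022]
ee_rot: [[0.249, -0.098, -0.964], [-0.051, -0.995, 0.088], [-0.967, 0.027, -0.252]]
force: [0.3, 1.0, -0.0]
opening: 0.0856
[-0.7034  0.4242  0.487   2.2858 -0.3069  0.2569 -1.653 ]
387 264 [ 48  62 110] [-91.4  33.8 -25.5] plate -0.0628 0.0636 0.1177
394 272 [70 74 76] [-92.4  35.8 -23.4] plate -0.0648 0.0659 0.1183
178 266 [ 53  67 115] [-92.  -29.8 -25.2] plate 0.0008 0.064 0.1165
165 285 [24 27 32] [-74.2 -41.6  -8.8] plate 0.012 0.0753 0.0949
280 180 [191 205 202] [-87.1   1.1 -50.7] plate -0.0302 0.0381 0.1191
280 196 [192 206 201] [-88.6   1.1 -46.2] plate -0.0301 0.0428 0.1194
280 204 [189 200 198] [-88.4   1.1 -43.7] plate -0.0302 0.0452 0.1186
280 212 [191 202 200] [-89.3   1.1 -41.5] plate -0.0301 0.0476 0.1189
280 220 [187 199 196] [-89.1   1.1 -38.9] plate -0.0302 0.05 0.1181
280 228 [186 198 195] [-90.1   1.1 -36.7] plate -0.0301 0.0524 0.1184
280 236 [ 64  75 120] [-90.2   1.1 -34.2] plate -0.0301 0.0548 0.1179
280 244 [ 61  73 118] [-90.2   1.1 -31.6] plate -0.0302 0.0573 0.1173
280 252 [ 56  69 115] [-91.3   1.1 -29.5] plate -0.0301 0.0597 0.1178
```

```bash
python3 -m handwheel '[[[-0.05,0,0.2],[0,-0.3,0],0],[[0.5,0,0.11],[0,-0.3,0],0],[[0.5,0,0.11],[0,0,0],0],[[0,0,0],[0,0,0],0]]'; python3 -c "
from h import *;print(r.read_state()['qpos'])"
```

```text
time: 26.65
eef_pos: [0.5089, 0.0475, -0.006]
ee_rot: [[0.185, -0.098, -0.978], [-0.047, -0.995, 0.091], [-0.982, 0.029, -0.189]]
force: [-0.1, -1.2, 0.4]
opening: 0.0855
[-0.6266  0.4817  0.4155  2.2613 -0.3434  0.281  -1.6128]
```

```bash
python3 -m handwheel '[[[0.03,0,-0.16],[0,0,0],0],[[0.03,0,-0.16],[0,0,0],0],[[0.03,0,-0.16],[0,0,0],0],[[0,0,0],[0,0,0],0]]';python3 -m handwheel '[[[0.03,0,-0.16],[0,0,0],0],[[0.03,0,-0.16],[0,0,0],0],[[0.03,0,-0.16],[0,0,0],0],[[0,0,0],[0,0,0],0]]'; python3 top.py
```

```text
time: 27.05
eef_pos: [0.5217, 0.0465, -0.0051]
ee_rot: [[0.186, -0.098, -0.978], [-0.046, -0.995, 0.091], [-0.981, 0.028, -0.19]]
force: [-1.5, 0.2, -0.2]
opening: 0.0854
time: 27.45
eef_pos: [0.5346, 0.0453, -0.0051]
ee_rot: [[0.187, -0.098, -0.977], [-0.046, -0.995, 0.091], [-0.981, 0.028, -0.191]]
force: [-0.6, 0.1, -1.3]
opening: 0.0853
scene 2175 0.1197 plate xy -0.02554010138626097 -0.012964021069336022 [131.57   119.1374] 84.80839538574219
side 1609 0.1178 plate xy -0.026283721479034416 -0.011569712036132822 [131.303  116.6636] 84.35664367675781
```

```bash
python3 -m handwheel '[[[0.02,0,-0.12],[0,0,0],0],[[0.02,0,-0.12],[0,0,0],0],[[0.02,0,-0.12],[0,0,0],0],[[0,0,0],[0,0,0],0]]';for i in 1; do python3 -m handwheel '[[[0.01,0,-0.06],[0,0,0],0],[[0.01,0,-0.06],[0,0,0],0],[[0,0,0],[0,0,0],0]]'; done; python3 -m handwheel '[[[0.01,0,-0.06],[0,0,0],0],[[0.01,0,-0.06],[0,0,0],0],[[0,0,0],[0,0,0],0]]'; python3 -m handwheel '[[[0.01,0,-0.06],[0,0,0],0],[[0.01,0,-0.06],[0,0,0],0],[[0,0,0],[0,0,0],0]]'
```

```text
time: 27.95
eef_pos: [0.5435, 0.0444, -0.005]
ee_rot: [[0.187, -0.098, -0.977], [-0.046, -0.995, 0.091], [-0.981, 0.028, -0.191]]
force: [-0.9, -0.1, -1.3]
opening: 0.0854
time: 28.25
eef_pos: [0.5461, 0.0441, -0.005]
ee_rot: [[0.187, -0.098, -0.978], [-0.046, -0.995, 0.091], [-0.981, 0.028, -0.19]]
force: [-1.9, 0.5, -1.3]
opening: 0.0856
time: 28.55
eef_pos: [0.5493, 0.0438, -0.0048]
ee_rot: [[0.187, -0.098, -0.977], [-0.046, -0.995, 0.091], [-0.981, 0.028, -0.191]]
force: [-2.0, -0.4, -0.3]
opening: 0.0854
time: 28.85
eef_pos: [0.5498, 0.0437, -0.0053]
ee_rot: [[0.183, -0.098, -0.978], [-0.046, -0.995, 0.091], [-0.982, 0.028, -0.186]]
force: [-8.3, 1.5, 5.1]
opening: 0.0856
```

```bash
python3 -m handwheel '[[[0.01,0,-0.05],[0,0,0],0],[[0,0,0],[0,0,0],0]]'; python3 top.py;  python3 -m handwheel '[[[0.01,0,-0.04],[0,0,0],0],[[0,0,0],[0,0,0],0],[[0,0,0],[0,0,0],0]]'
```

```text
time: 29.05
eef_pos: [0.5498, 0.0436, -0.0056]
ee_rot: [[0.18, -0.097, -0.979], [-0.046, -0.995, 0.091], [-0.983, 0.029, -0.184]]
force: [-13.0, 1.7, 7.2]
opening: 0.0855
scene 2205 0.1197 plate xy -0.025710663622283924 -0.02814380046386725 [130.9345 120.5677] 84.8095932006836
side 1618 0.1178 plate xy -0.025398463639068596 -0.027072301794433644 [132.3808 117.6181] 84.03418731689453
time: 29.45
eef_pos: [0.5497, 0.0436, -0.006]
ee_rot: [[0.178, -0.097, -0.979], [-0.046, -0.995, 0.09], [-0.983, 0.029, -0.182]]
force: [-14.5, 2.6, 10.5]
opening: 0.0854
```

```bash
python3 -m handwheel '[[[-0.02,0,0.12],[0,0,0],0],[[-0.03,0,0.16],[0,0,0],0],[[-0.1,0,0.5],[0,0,0],0],[[-0.2,0,0.95],[0,0,0],0],[[-0.98,0,-0.18],[0,0,0],0],[[-0.98,0,-0.18],[0,0,0],0],[[-0.98,0,-0.18],[0,0,0],0],[[-0.98,0,-0.18],[0,0,0],0],[[-0.98,0,-0.18],[0,0,0],0],[[-0.98,0,-0.18],[0,0,0],0],[[0,0,0],[0,0,0],0]]'; python3 top.py; python3 -c "
import cv2,numpy as np
a=cv2.imread('pics/t_scene.png')[180:320,200:380];b=cv2.imread('pics/t_side.png')[140:280,230:410]
cv2.imwrite('pics/z.png',cv2.resize(np.vstack([a,b]),None,fx=2.1,fy=2.1,interpolation=cv2.INTER_CUBIC))"
```

```text
time: 30.55
eef_pos: [0.5116, 0.0529, 0.1481]
ee_rot: [[0.193, -0.098, -0.976], [-0.043, -0.995, 0.091], [-0.98, 0.024, -0.196]]
force: [0.5, -0.2, -0.5]
opening: 0.0855
scene 2252 0.1197 plate xy -0.026348504944610586 -0.02714252673339848 [132.285  122.1045] 84.69043731689453
side 1635 0.1178 plate xy -0.026166926760864243 -0.027248941369628986 [132.098  117.4786] 84.12911224365234
```

View pics/z.png

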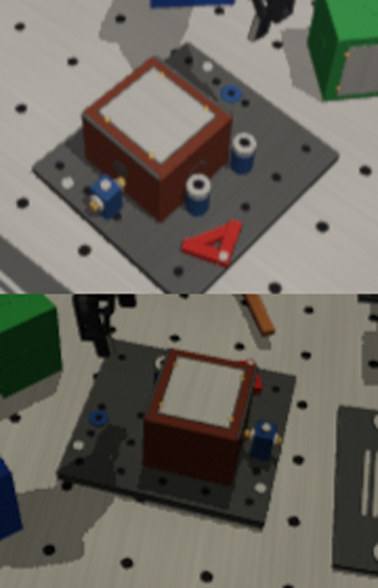

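The box lies cover up, with its leading end on both bolts and its flank on the brass rod end (about (125,183) in the upper crop). The hand is clear of it, so I'm handing in.

```bash
python3 -c "
from h import *;print(job.close_job())"
```

```text
the job is handed in; nothing more can be done
None
```

The box is on the plate cover up, pressed home against both back stops and then the side stop's rod, and I handed the job in at about 31 s of the 70 s.

- **Tipping over:** I pushed the box to the plate's edge with both open fingers. I then tipped it by following its arc, with push forces under about 14 N. From about 54° it went over by itself onto the plate. I have no reading of its turning speed during that drop.
- **Pressing home:** The push read about 15 N at the back stops and again at the side stop. After taking off an estimated 4 N of friction, that is about 10 N on each. The total force at the tool stayed under about 20 N at every reading.
- **Last checks, with the hand clear:**
  - The box's centre is at plate x ≈ -26 mm; it read -25.3 mm while pressed on the stops.
  - The centre's plate y is ≈ -27 mm, unchanged from when it was pressed on the rod.
  - The top is level at about 0.119 m, and the box is square to the plate within about 0.5°.
- **Disagreements:** The two cameras differed by about 2 mm in height and 0.6° in angle. The open fingertips turned out to end about 56 mm behind the TCP, not the 13 mm I expected. I found this from the wrist depth and allowed for it.
- **Bystanders:** The red magnet looks undisturbed in the last picture. I did not measure the other bystanders again; I kept clear of them.

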